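Wedge the gourd roller bed up to its height stop

ROBOT

A 6-joint arm with a two-finger parallel gripper is mounted at the origin on the work surface. World frame = base frame: x ahead of the robot, y to its left, z up, the work surface at z = 0. Lengths are in m, angles in degrees, forces in N, time in s.
With the tool pointing down it reaches from about 0.3 to 0.75 m from the base axis. Payload 8.5 kg.
Tool frame: the origin (TCP) lies at the very end of the fingers, on their centre line; the grasp point (between the pads) lies 19 mm behind it (env.tcp_to_grasp is the distance from the TCP to the grasp point, in m); z points along the fingers, y is the line along which they close (so a half turn about z gives the same grasp; the last joint's range is limited). The gripper opens to 85 mm and grips with 20 to 120 N. Pads are 22 mm wide; open, the fingers measure 114 mm over their backs; the gripper's body (76 mm by 85 mm) begins 54 mm behind the grasp point. The pads swing forward as they close: fully open they stand 13 mm farther back than shut.
Start: joints at [-88.425, 21.807, 74.336, -0, 83.858, -12.336], TCP at [0.132, -0.534, 0.21] pointing down, gripper open.
Joint ranges: [-178.18, 178.18], [-50.72, 133.34], [12.68, 142.11], [-81.47, 261.47], [9.98, 163.14], [-165.26, 165.26]. Speed limits (degrees/s): [136.94, 136.94, 180, 180, 180, 180].

INTERFACE

Orientations are given as a 3x3 rotation matrix whose columns are the frame's x, y, z axes.
In Python, from rig import status, get_image, env gives the robot as it stands.
- The arm moves only by the shell command python3 -m handwheel 'ROWS' [FORCE]. ROWS is text: rows parted by semicolons, each of 7 numbers parted by spaces: the shift along the world's x, y, z in cm, then the turn, a rotation vector about the world's x, y, z in degrees, then the opening, from 0 (shut) to 1 (fully open). In form: dx dy dz wx wy wz gripper; .... A call has 1 to 8 rows; each row is the pose to reach, as a shift and turn from the pose commanded when the call began; what a row does not reach only later rows make up. A row lasts 1/12 s, in which the tool goes at most 41.7 mm and 7.16 degrees, less where a joint would pass 70% of its speed; a pose out of reach is approached as far as the arm can. A call with a gripper value outside its range is refused whole. The fingers move at their own pace and stop on an object; FORCE is the grip in N (left out, the last holds). Time passes only in rows, so rows that repeat a pose let the fingers close. It gives the time, the measured TCP pose, the force, the opening and the grip force at its end, in the units of the state.
- status.observe(): the state, without advancing time (a new reading comes with each control period).
- get_image(name): name is "scene" or "top" or "wrist"; returns a dict with "color" (420x560x3 uint8, red, green, blue), "vertical_fov" (degrees; the focal length in pixels is half the picture's height over the tangent of half this angle, whatever the lens; pixels are square), "cx", "cy" (the principal point, pixels), "xyz" and "orientation" of the camera in the world. Camera axes: x right, y down, z forward; pixel columns grow to the right and rows downward; lengths in m; the calibration is good to about 2 mm. A picture is of the moment at which its call begins. There is no depth.
- env.close_job(): hands the job in; it is judged then, once.
The state is a dict: "time_s": time; "q": joint angles; "qvel": joint speeds; "joint_efforts": joint torques, N m; "position": TCP position; "tool_rot": TCP orientation; "ft_force": force on the tool from outside, world axes, zero at the start; "wrist_torque": the same for the moment, N m; "grip_width": finger opening in m; "gripper_force": force on a finger pad.
Only numpy, scipy, OpenCV 4.12 (cv2) and the standard library are available. Lean on these libraries where they do the work, as an engineer would, in place of code of your own. Each camera call takes 0.05 s, during which the arm holds its last target. There are 200 camera calls.

TASK

A gourd lies on the tilting roller bed ready for engraving. Pick up the tapered wooden wedge, lay it flat on the bench, slide its thin end straight and centred in under the bar at the bed's free end, and ease it home until the wedge alone has raised the bed to the rubber face of the red stop collar and holds it snugly against it: firm, but not jammed. Leave the wedge in place, and leave the gourd on its rollers and the other things where they are.

Things in the scene. Friction and masses are not known exactly. Their poses are not given: they have to be found in the camera images.
- fixture: Base of the tilting roller bed, screwed to the bench: two aluminium straps 6 mm high, centred 80 mm to either side, and a hinge block. Origin: on the bench straight below the middle of the lifting bar at the free end. +x, level, runs from there to the hinge, 250 mm away: the way the wedge goes in. Bare bench lies between and before the straps, and the wedge slides on the bench.
- post (a point): Foot, at bench level, of the upright steel post (10 mm thick, 116 high) beside the free end, 90 mm to +y of the fixture's origin. The red stop collar (28 mm across) with a 6 mm black rubber face below is clamped on it. The rubber's underside is the height mark: 6 to 17 mm above the bed's steel fork at rest, set afresh each time, not measured: to be felt or seen.
- bed: Plywood bed, 268 x 104 x 12 mm, with two black rollers. Origin: middle of its hinge, 22 mm above the bench. Level at rest, on rubber feet; as the free end rises it turns about the fixture's +y (pitch grows). A steel fork on top of the free end reaches round the post; when it meets the red collar the bed can rise no more. Within 100 mm of the bar it is at most 55 mm high at rest.
- bed_end (a point): Lowest point, in the middle, of the round steel lifting bar (10 mm thick, 100 long, lying across under the bed's free end). 6 mm above the bench at rest: the gap for the thin end of the wedge. It rises 6 to 17 mm before the fork meets the collar.
- wedge: Loose hardwood wedge, 180 long, 34 wide, 34 mm thick at the butt (painted blue), tapering to 2.5 at the thin end (0.175 mm per mm); 80 g. Origin: centre of its flat underside; +x from butt to thin end; +z up, the slope on top. Best held across its width about 70 mm behind the origin, where it is 30 mm thick.
- wedge_tip (a point): Middle of the wedge's thin end, on its underside, 90 mm ahead of the wedge's origin. A level push of 3 to 9 N slides the wedge and lifts the bed (weight and friction vary). Once the fork is on the collar's rubber the push climbs by 2 to 3 N per mm. Stopped at 16 to 22 N the bed is snug and the wedge stays put when let go; much over 26 N jams it.
- gourd: Loose dried bottle gourd, amber with dark rings, on the rollers, stem to the free end; bellies 76 and 72 mm across, 170 long with the stem. Origin: on its axis between the bellies, about 82 mm above the bench and 128 mm inward of the bar. Its top is 121 mm above the bench; the stem ends about 35 mm inward of the bar.
- packer: Bystander: flat plywood strip, 90 x 32 x 6 mm, near the wedge. Origin at the centre of its underside.
- cork_block: Bystander: cork sanding block, 85 x 45 x 30 mm, near the wedge. Origin at the centre of its underside.
- hulu: Bystander: small amber bottle gourd standing upright, 54 mm across, 110 mm high. Origin at the centre of its foot.
- pale_hulu: Bystander: small ivory bottle gourd standing upright, 60 mm across, 123 mm high. Origin at the centre of its foot.
- varnish: Bystander: amber glass jar with a steel lid, 52 mm across, 75 mm high. Origin at the centre of its foot.
- graver: Bystander: engraving tool with a dark wooden handle lying down, 170 mm long. Origin under its middle.
- brush: Bystander: brush lying down, 180 mm long. Origin under its middle.
Not all that is in view belongs to the job. What is shaped like the wedge but turquoise is not meant.

How it is judged (in metres and radians):
On the way, in this order (a step that is already met when the one before it is completed fails the run):
1. the wedge's thin end is in under the lifting bar while the bed is still down (x of wedge_tip in the frame of fixture above 0.006 m and y of wedge_tip in the frame of fixture between -0.03 and 0.03 m and height (world z) of wedge_tip below 0.004 m and height (world z) of bed_end below 0.0075 m), for 0.1 s.
2. the wedge has raised the bed's free end by more than 4 mm (height (world z) of bed_end above 0.01 m and contact force between wedge and bed above 1 N), for 0.1 s.
At the end, for the whole second after the job is handed in: Wedge flat under the bar, thin end within 30 mm of the bed's middle line and 0.2 rad of straight, released and at rest; bed up against the red collar, the wedge bearing on it with 6 to 21 N (weight alone is under 5 N); gourd still on its rollers (contact force between wedge and bed between 6 and 21 N and height (world z) of bed_end above 0.0115 m and angle between wedge's own z axis and vertical below 0.06 rad and y of wedge_tip in the frame of fixture between -0.03 and 0.03 m and angle between the x axis of wedge and the x axis of fixture, either way round below 0.2 rad and z of gourd in the frame of bed above 0.05 m and linear speed of wedge below 0.01 m/s and linear speed of gourd below 0.02 m/s); the robot touches nothing.
It fails at once if the wedge is jammed: it presses on the bed with more than 28 N (contact force between wedge and bed above 28 N).
It fails at once if the robot itself pushes the bed or the gourd (more than 4 N) (contact force between any of the fingers, the arm and bed above 4 N or contact force between any of the fingers, the arm and gourd above 4 N).
It fails at once if the gourd is shifted by more than 30 mm (distance of gourd from where it was at the start of the episode above 0.03 m).
It fails at once if a bystander is moved by more than 25 mm (distance of any of packer, cork_block, hulu, pale_hulu, varnish, graver, brush from where it was at the start of the episode above 0.025 m).
It also fails if it takes over 51 s, if anything falls off the work surface, if the arm or the gripper's body presses on something with over 40 N, if the wrist force passes 120 N, or if a joint passes its speed limit or range.

## Working session

There is one attempt and no reset: what is moved stays moved. The work goes in short steps, Python scripts to look and compute and a shell command to move; the robot and the scene stay as the last step left them, time stands still between calls to the robot, and variables do not carry over. Pictures are saved under pics/ and viewed, at most 10 in all, crops included, and the job is handed in when it is done.

```bash
ls; mkdir -p pics
cat > h.py <<'E'
import numpy as np, cv2
from rig import status, get_image, env
def grab(n,f):
    im=get_image(n); cv2.imwrite('pics/'+f,im['color'][:,:,::-1]); 
    import pickle; pickle.dump(im,open('pics/'+f+'.pkl','wb')); return im
def load(f):
    import pickle; return pickle.load(open('pics/'+f+'.pkl','rb'))
def ray(im,uv):
    h=im['color'].shape[0]; f=h/2/np.tan(np.radians(im['vertical_fov'])/2)
    uv=np.atleast_2d(np.array(uv,float))
    d=np.c_[(uv[:,0]-im['cx'])/f,(uv[:,1]-im['cy'])/f,np.ones(len(uv))]
    return d@np.array(im['orientation']).T
def plane(im,uv,z):
    d=ray(im,uv); o=np.array(im['xyz']); return o+d*((z-o[2])/d[:,2])[:,None]
def proj(im,P):
    h=im['color'].shape[0]; f=h/2/np.tan(np.radians(im['vertical_fov'])/2)
    c=(np.atleast_2d(P)-np.array(im['xyz']))@np.array(im['orientation'])
    return c[:,:2]/c[:,2:]*f+[im['cx'],im['cy']]
E
python3 - <<'E'
from h import *
for n in ('top','scene'):
    im=grab(n,n+'0.png'); print(n,im['vertical_fov'],im['cx'],im['cy'],im['xyz'],np.round(im['orientation'],3).tolist())
print(status.observe())
E
```

```text
pics
top 52.08099110056472 276.85128140062443 204.46646999796084 [ 0.29048841 -0.06218791  1.48379993] [[0.009, -0.984, 0.179], [-1.0, -0.007, 0.009], [-0.008, -0.179, -0.984]]
scene 56.58543335372608 281.98807050636947 209.8420817193886 [ 0.93604115 -0.62264506  1.03034479] [[0.841, 0.433, -0.326], [0.541, -0.687, 0.485], [-0.014, -0.584, -0.812]]
{'time_s': 0.1, 'q': array([-8.84246539e+01,  2.18383435e+01,  7.43797759e+01, -1.33430982e-03,
        8.38598034e+01, -1.23347454e+01]), 'qvel': array([ 0.05684476, -0.11432494, -0.18007316,  0.0707645 ,  0.01524858,
       -0.12247136]), 'joint_efforts': array([ 3.65551910e-03, -4.49220192e+01, -2.31653720e+01, -1.58597845e-04,
        3.66226828e-03,  8.56609887e-06]), 'position': array([ 0.13221197, -0.53356299,  0.20946591]), 'tool_rot': array([[ 9.70673561e-01,  2.40401403e-01, -6.05344829e-05],
       [ 2.40401261e-01, -9.70672647e-01,  1.35885959e-03],
       [ 2.67912585e-04, -1.33356164e-03, -9.99999075e-01]]), 'ft_force': array([0.05931214, 0.68833302, 0.36423032]), 'wrist_torque': array([0.01177268, 0.00888744, 0.04113762]), 'gripper_force': 0.0, 'grip_width': 0.08575793722830378}
```

View pics/top0.png

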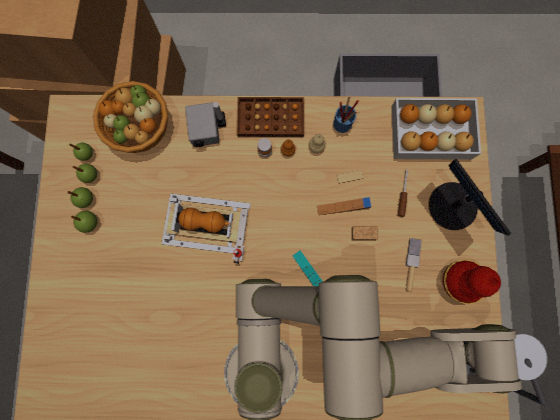

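View pics/scene0.png

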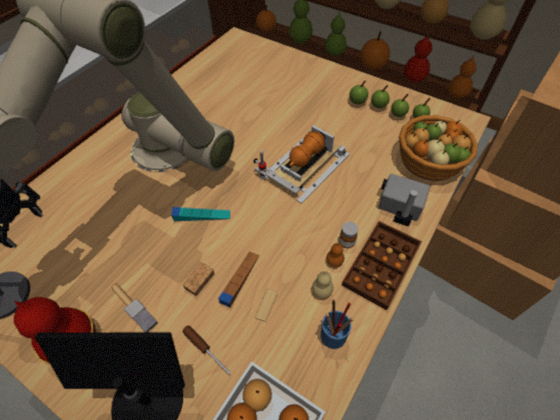

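Run:
```python
from h import *
t=load('top0.png'); s=load('scene0.png')
a=cv2.resize(t['color'][150:290,155:385],None,fx=3.4,fy=3.4,interpolation=cv2.INTER_CUBIC); cv2.imwrite('pics/c1.png',a[:,:,::-1])
a=cv2.resize(s['color'][115:205,245:365],None,fx=6.5,fy=6.5,interpolation=cv2.INTER_CUBIC); cv2.imwrite('pics/c2.png',a[:,:,::-1])
# rough
print(plane(t,[[318,210],[370,203]],0.015), plane(t,[[238,258]],0.0),plane(s,[[222,300],[255,257]],.015))
for n,im in(('t',t),('s',s)):
    hsv=cv2.cvtColor(im['color'],cv2.COLOR_RGB2HSV)
    m=cv2.inRange(hsv,(103,120,60),(125,255,255))
    k,l,st,c=cv2.connectedComponentsWithStats(m)
    print(n,[(st[i].tolist(),c[i].round(1).tolist()) for i in range(1,k) if st[i,4]>20])
```

```text
[[ 0.53927021 -0.19085184  0.015     ]
 [ 0.56521293 -0.37135224  0.015     ]] [[0.37265914 0.08375594 0.        ]] [[ 0.55455773 -0.36190673  0.015     ]
 [ 0.5542448  -0.20325124  0.015     ]]
t [([364, 198, 7, 10, 55], [366.6, 202.2])]
s [([172, 207, 8, 9, 56], [175.2, 211.5]), ([219, 293, 14, 11, 97], [225.4, 297.8]), ([323, 325, 8, 14, 49], [326.8, 331.0]), ([332, 325, 18, 16, 69], [341.1, 335.1])]
```

View pics/c1.png

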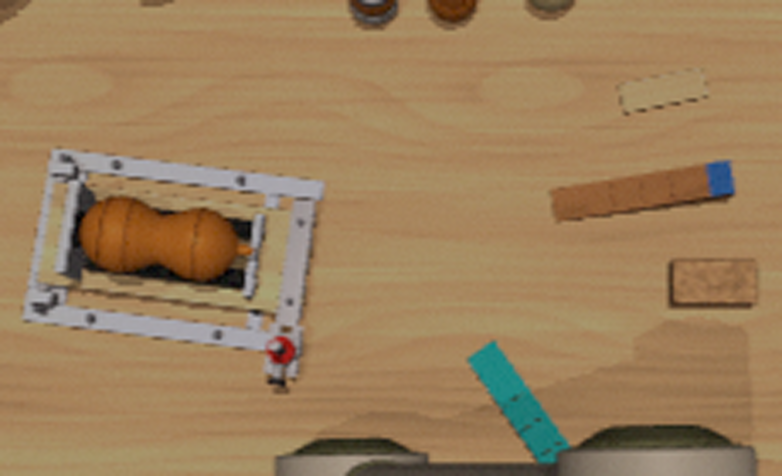

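View pics/c2.png

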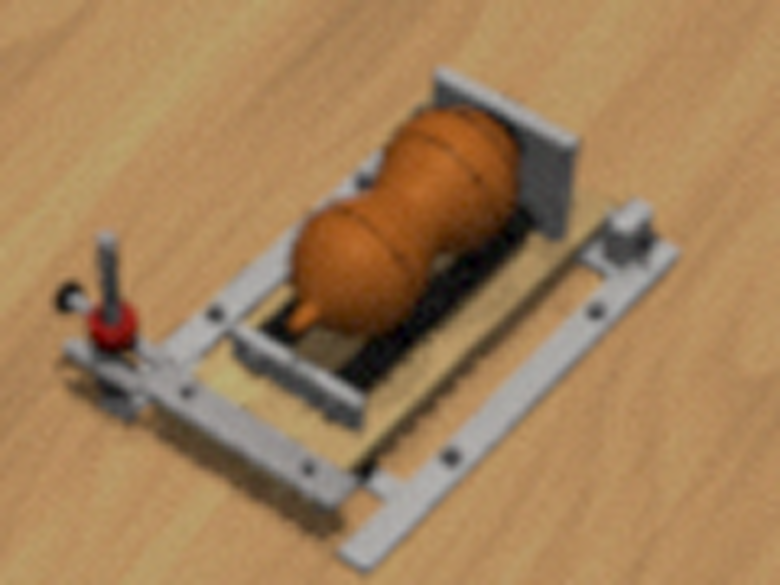

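Run:
```python
from h import *
t=load('top0.png'); s=load('scene0.png')
T=lambda p:[155+p[0]/3.4-.35,150+p[1]/3.4-.35]
S=lambda p:[245+p[0]/6.5-.42,115+p[1]/6.5-.42]
top=lambda z,*a:plane(t,[T(p) for p in a],z)
sc=lambda z,*a:plane(s,[S(p) for p in a],z)
print('top screws',top(.006,(117,165),(241,181),(91,319),(218,335)).round(4))
print('scene screws R',sc(.006,(597,311),(451,457),(215,313)).round(4))
print('plate screws sc',sc(.034,(308,468),(187,392)).round(4),'top',top(.034,(300,222),(289,301)).round(4))
print('post top',sc(.116,(107,237)),top(.116,(280,342)))
for n,im in(('t',t),('s',s)):
    hsv=cv2.cvtColor(im['color'],cv2.COLOR_RGB2HSV)
    m=cv2.inRange(hsv,(0,200,110),(4,255,255))|cv2.inRange(hsv,(174,200,110),(180,255,255))
    k,l,st,c=cv2.connectedComponentsWithStats(m)
    print(n,[(st[i].tolist(),c[i].round(1).tolist()) for i in range(1,k) if st[i,4]>10])
print(plane(t,[T((552,188)),T((558,221))],.0025),plane(t,[T((730,160)),T((735,193))],.034))
```

```text
top screws [[0.5796 0.2602 0.006 ]
 [0.5637 0.1316 0.006 ]
 [0.4205 0.2794 0.006 ]
 [0.4053 0.1501 0.006 ]]
scene screws R [[0.5764 0.2648 0.006 ]
 [0.5606 0.1339 0.006 ]
 [0.4011 0.1534 0.006 ]]
plate screws sc [[0.5133 0.0686 0.034 ]
 [0.4335 0.0783 0.034 ]] top [[0.5171 0.0673 0.034 ]
 [0.4375 0.0765 0.034 ]]
post top [[0.38490094 0.08429189 0.116     ]] [[0.39070365 0.07612286 0.116     ]]
t [([237, 249, 4, 8, 17], [238.8, 252.5]), ([456, 269, 9, 9, 25], [460.0, 273.1]), ([475, 270, 25, 25, 368], [486.3, 282.4]), ([455, 279, 4, 10, 18], [456.5, 282.8])]
s [([259, 163, 6, 4, 11], [261.7, 165.0]), ([15, 305, 31, 27, 557], [29.7, 318.5])]
[[ 0.55930753 -0.18861269  0.0025    ]
 [ 0.5249701  -0.19448041  0.0025    ]] [[ 0.58362169 -0.36580689  0.034     ]
 [ 0.54979924 -0.36981666  0.034     ]]
```

```bash
python3 -m handwheel '4 2 0 0 0 7 1;8 3.5 0 0 0 14 1;12 5.2 0 0 0 21 1;16 7 0 0 0 28 1;20 8.6 0 0 0 35 1;24 10.3 0 0 0 42 1;28 12 0 0 0 49 1;32 13.7 0 0 0 56 1' 40; python3 -m handwheel '4 1.7 0 0 0 7 1;8 3.4 0 0 0 14 1;11.1 4.8 0 0 0 21 1;11.1 4.8 0 0 0 28 1;11.1 4.8 0 0 0 28 1;11.1 4.8 0 0 0 28 1'
python3 - <<'E'
from h import *
im=grab('wrist','w1.png'); print(im['xyz'],np.round(im['orientation'],3).tolist(),im['vertical_fov'])
E
```

```text
time_s: 0.77
position: [0.4402, -0.4013, 0.2097]
tool_rot: [[0.338, 0.941, -0.0], [0.941, -0.338, 0.001], [0.0, -0.001, -1.0]]
ft_force: [0.1, -1.3, -0.2]
grip_width: 0.085
gripper_force: 0.0
time_s: 1.27
position: [0.5493, -0.3546, 0.2095]
tool_rot: [[-0.134, 0.991, -0.001], [0.991, 0.134, 0.001], [0.001, -0.001, -1.0]]
ft_force: [-1.0, -0.3, -0.0]
grip_width: 0.0852
gripper_force: 0.0
[ 0.53841627 -0.27073583  0.37426513] [[0.991, 0.129, 0.043], [0.136, -0.937, -0.323], [-0.001, 0.325, -0.946]] 59.609533752606254
```

View pics/w1.png

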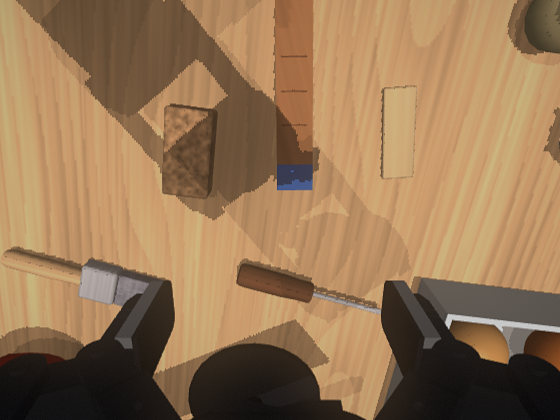

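Run:
```python
from h import *
im=load('w1.png')
hsv=cv2.cvtColor(im['color'],cv2.COLOR_RGB2HSV)
b=cv2.inRange(hsv,(105,110,40),(128,255,255)); 
k,l,st,c=cv2.connectedComponentsWithStats(b); i=1+np.argmax(st[1:,4]); print(st[i],c[i])
print('butt',plane(im,[[st[i][0],190],[st[i][0]+st[i][2],190]],.034).round(4))
for v in (30,60,150):
    print(v,hsv[v,262:325:3].tolist()) if v==30 else None
    z=.015 if v<100 else .027
    print(plane(im,[[275.5,v],[312.5,v]],z).round(4))
print(status.observe()['position'])
```

```text
[277 179  35  11 258] [295.68217054 185.0620155 ]
butt [[ 0.5512 -0.3688  0.034 ]
 [ 0.5846 -0.3642  0.034 ]]
30 [[15, 120, 197], [15, 119, 193], [15, 119, 199], [15, 120, 198], [15, 123, 129], [12, 149, 163], [12, 149, 166], [12, 149, 164], [12, 147, 163], [13, 148, 162], [12, 150, 168], [12, 149, 166], [12, 147, 163], [13, 147, 167], [13, 150, 167], [13, 147, 166], [13, 148, 167], [15, 120, 194], [16, 115, 199], [16, 111, 199], [15, 119, 199]]
[[ 0.5306 -0.228   0.015 ]
 [ 0.5631 -0.2235  0.015 ]]
[[ 0.5339 -0.2525  0.015 ]
 [ 0.5672 -0.2479  0.015 ]]
[[ 0.5447 -0.3318  0.027 ]
 [ 0.5795 -0.327   0.027 ]]
[ 0.54882579 -0.35504484  0.20977526]
```

```bash
python3 -m handwheel '1.6 0.8 -3 0 0 0 1;1.6 0.8 -6 0 0 0 1;1.6 0.8 -9 0 0 0 1;1.6 0.8 -12 0 0 0 1;1.6 0.8 -14 0 0 0 1;1.6 0.8 -15 0 0 0 1;1.6 0.8 -15 0 0 0 1;1.6 0.8 -15 0 0 0 1'
```

```text
time_s: 1.98
position: [0.5654, -0.3475, 0.061]
tool_rot: [[-0.135, 0.991, 0.001], [0.991, 0.135, -0.001], [-0.001, 0.001, -1.0]]
ft_force: [-1.1, 0.2, 1.2]
grip_width: 0.0853
gripper_force: 0.0
```

```bash
python3 -m handwheel '0 0 -2 0 0 0 1;0 0 -4 0 0 0 1;0 0 -5.2 0 0 0 1;0 0 -5.5 0 0 0 1;0 0 -5.5 0 0 0 1' ; python3 -m handwheel '0 0 0 0 0 0 0;0 0 0 0 0 0 0;0 0 0 0 0 0 0;0 0 0 0 0 0 0;0 0 0 0 0 0 0;0 0 0 0 0 0 0;0 0 0 0 0 0 0;0 0 0 0 0 0 0' 60
```

```text
time_s: 2.4
position: [0.5656, -0.3469, 0.0054]
tool_rot: [[-0.137, 0.991, 0.0], [0.991, 0.137, -0.0], [-0.0, 0.0, -1.0]]
ft_force: [0.8, -0.1, 0.5]
grip_width: 0.0853
gripper_force: 0.0
time_s: 3.07
position: [0.566, -0.347, 0.0062]
tool_rot: [[-0.138, 0.99, 0.001], [0.99, 0.138, -0.001], [-0.001, 0.001, -1.0]]
ft_force: [-1.4, 0.2, 5.0]
grip_width: 0.0312
gripper_force: 58.9
```

```bash
python3 -m handwheel '0 0 2 0 0 0 0;0 0 4 0 0 0 0;-1 2 6 0 0 0 0;-3 6 6 0 0 -4 0;-5 10 6 0 0 -7 0;-7 14 6 0 0 -10 0;-9 18 6 0 0 -13 0;-10.5 20 6 0 0 -14.7 0'; python3 -m handwheel '-1 2.1 0 0 0 0 0;-1 2.1 0 0 0 0 0;-1 2.1 -2 0 0 0 0;-1 2.1 -4 0 0 0 0;-1 2.1 -4 0 0 0 0;-1 2.1 -4 0 0 0 0'
python3 - <<'E'
from h import *
t=grab('top','t1.png'); s=grab('scene','s1.png'); w=grab('wrist','w2.png')
print(status.observe()['position'])
a=cv2.resize(s['color'][120:240,170:350],None,fx=4.4,fy=4.4,interpolation=cv2.INTER_CUBIC); cv2.imwrite('pics/c3.png',a[:,:,::-1])
E
```

```text
time_s: 3.73
position: [0.4593, -0.1444, 0.0653]
tool_rot: [[0.12, 0.993, 0.0], [0.993, -0.12, 0.0], [0.0, 0.0, -1.0]]
ft_force: [0.1, -0.0, -0.2]
grip_width: 0.0306
gripper_force: 59.5
time_s: 4.23
position: [0.4506, -0.126, 0.0249]
tool_rot: [[0.118, 0.993, -0.001], [0.993, -0.118, 0.001], [0.0, -0.001, -1.0]]
ft_force: [0.5, -0.5, -0.9]
grip_width: 0.0307
gripper_force: 59.7
[ 0.45123929 -0.12624774  0.02596985]
```

View pics/w2.png

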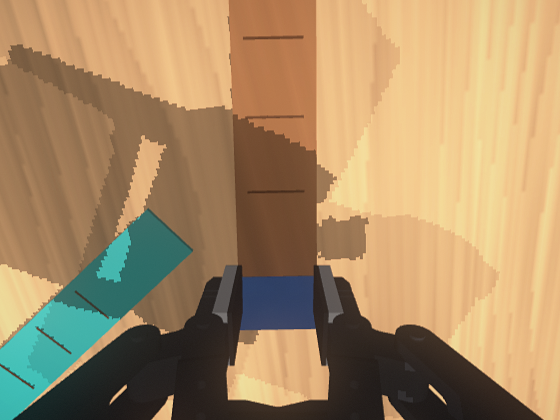

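View pics/c3.png

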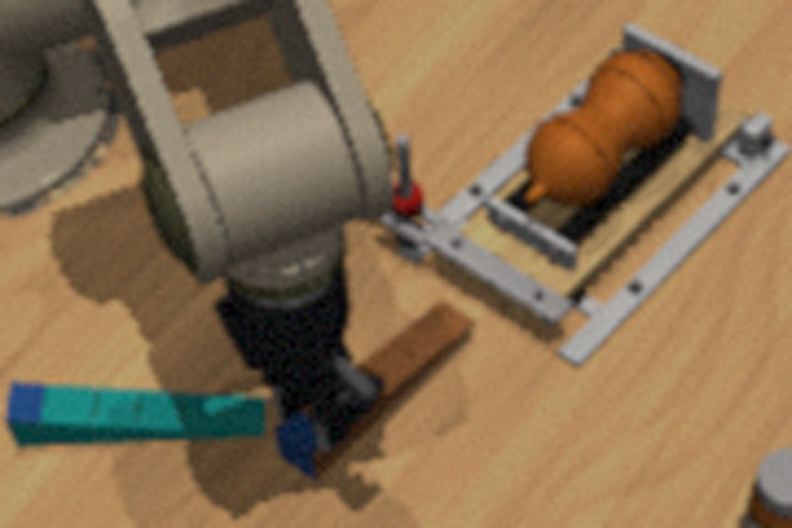

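Run:
```python
from h import *
s=load('s1.png'); t=load('t1.png')
S=lambda p:[170+p[0]/4.4-.4,120+p[1]/4.4-.4]
O=np.array([.475,.073]); ex=np.array([.120,.993]); ey=np.array([-.993,.120])
def f(P): d=P[:,:2]-O; return np.c_[d@ex,d@ey].round(4)
print('scene tip',f(plane(s,[S((437,303)),S((474,323))],.0225)))
print('scene plate scr',f(plane(s,[S((541,295)),S((458,244))],.034)))
print('scene strap scr',f(plane(s,[S((635,288)),S((733,189)),S((476,190))],.006)))
h=cv2.cvtColor(t['color'],cv2.COLOR_RGB2HSV)
a=cv2.resize(t['color'][170:300,160:320],None,fx=5,fy=4.6,interpolation=cv2.INTER_CUBIC); cv2.imwrite('pics/c4.png',a[:,:,::-1])
```

```text
scene tip [[-0.0467  0.0216]
 [-0.0438 -0.0124]]
scene plate scr [[ 0.0013 -0.0402]
 [ 0.0005  0.0404]]
scene strap scr [[ 0.0701 -0.078 ]
 [ 0.2016 -0.0774]
 [ 0.0711  0.0826]]
```

View pics/c4.png

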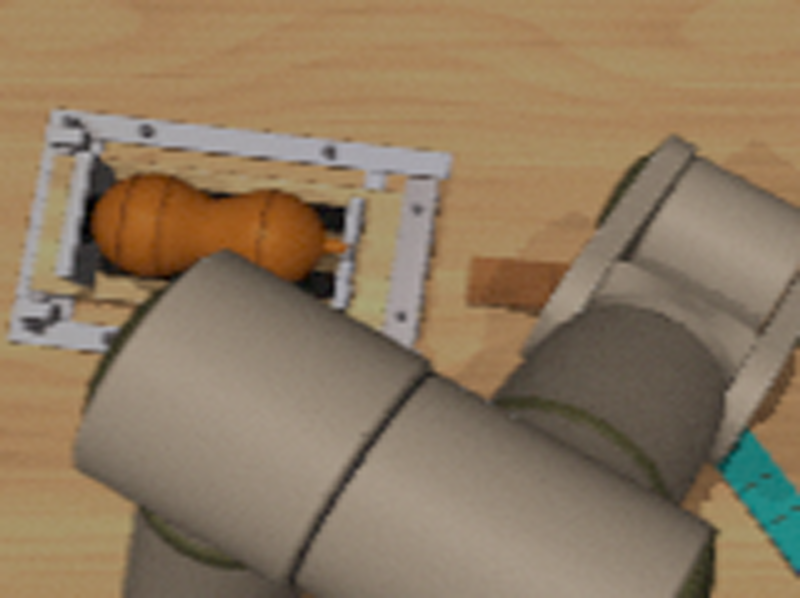

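Run:
```python
from h import *
t=load('t1.png')
S=lambda p:[160+p[0]/5-.4,170+p[1]/4.6-.4]
O=np.array([.475,.073]); ex=np.array([.120,.993]); ey=np.array([-.993,.120])
def f(P): d=P[:,:2]-O; return np.c_[d@ex,d@ey].round(4)
print('tip',f(plane(t,[S((470,258)),S((470,305))],.0225)))
print('plate scr',f(plane(t,[S((417,210)),S((401,317))],.034)))
print('strap scr',f(plane(t,[S((147,131)),S((330,152))],.006)))
```

```text
tip [[-0.0411 -0.0119]
 [-0.046   0.0229]]
plate scr [[-0.0011 -0.0414]
 [-0.0017  0.0388]]
strap scr [[ 0.1988 -0.0817]
 [ 0.0687 -0.0819]]
```

```bash
python3 -m handwheel '0.4 0 -0.8 0 0 0 0;0.45 -0.05 -1.5 0 0 0 0;0.45 -0.05 -1.7 0 0 0 0;0.45 -0.05 -1.8 0 0 0 0;0.45 -0.05 -1.8 0 0 0 0;0.45 -0.05 -1.8 0 0 0 0'; python3 -m handwheel '0 0 -0.1 0 0 0 0;0 0 -0.1 0 0 0 0;0 0 -0.1 0 0 0 0';  python3 -m handwheel '0 0 -0.1 0 0 0 0;0 0 -0.1 0 0 0 0;0 0 -0.1 0 0 0 0'
```

```text
time_s: 4.88
position: [0.455, -0.1262, 0.007]
tool_rot: [[0.118, 0.993, -0.0], [0.993, -0.118, 0.0], [0.0, -0.0, -1.0]]
ft_force: [0.1, 0.3, 0.3]
grip_width: 0.0311
gripper_force: 59.8
time_s: 5.13
position: [0.4552, -0.1263, 0.0062]
tool_rot: [[0.118, 0.993, 0.0], [0.993, -0.118, -0.0], [-0.0, 0.0, -1.0]]
ft_force: [-0.7, -0.4, 0.4]
grip_width: 0.0304
gripper_force: 60.2
time_s: 5.38
position: [0.4552, -0.1263, 0.0061]
tool_rot: [[0.118, 0.993, 0.001], [0.993, -0.118, -0.001], [-0.001, 0.001, -1.0]]
ft_force: [-3.1, 1.2, 13.9]
grip_width: 0.0308
gripper_force: 62.3
```

```bash
python3 -m handwheel '0 0 0.09 0 0 0 0;0.12 0.99 0.09 0 0 0 0;0.24 1.99 0.09 0 0 0 0;0.36 2.98 0.09 0 0 0 0;0.48 3.97 0.09 0 0 0 0;0.6 4.96 0.09 0 0 0 0;0.7 5.76 0.09 0 0 0 0;0.7 5.76 0.09 0 0 0 0'; python3 -m handwheel '0 0 0 0 0 0 0;0 0 0 0 0 0 0;0 0 0 0 0 0 0'
python3 - <<'E'
from h import *
s=grab('scene','s2.png')
a=cv2.resize(s['color'][120:220,200:350],None,fx=5.2,fy=5.2,interpolation=cv2.INTER_CUBIC); cv2.imwrite('pics/c5.png',a[:,:,::-1])
E
```

```text
time_s: 6.05
position: [0.4624, -0.0664, 0.0062]
tool_rot: [[0.117, 0.993, 0.001], [0.993, -0.117, 0.001], [0.001, 0.001, -1.0]]
ft_force: [3.0, 5.9, 7.3]
grip_width: 0.0309
gripper_force: 61.2
time_s: 6.3
position: [0.4623, -0.0665, 0.0061]
tool_rot: [[0.118, 0.993, 0.001], [0.993, -0.118, 0.002], [0.002, 0.0, -1.0]]
ft_force: [2.1, 7.1, 7.1]
grip_width: 0.031
gripper_force: 61.3
```

View pics/c5.png

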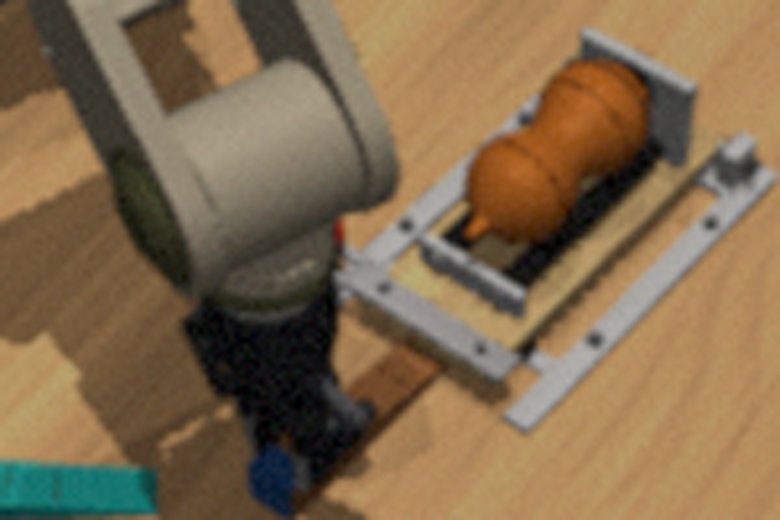

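```bash
for i in 1; do python3 -m handwheel '0.01 0.1 0.03 0 0 0 0;0.02 0.2 0.03 0 0 0 0;0.04 0.3 0.03 0 0 0 0;0.05 0.4 0.03 0 0 0 0;0.06 0.5 0.03 0 0 0 0;0.06 0.5 0.03 0 0 0 0'; python3 -m handwheel '0.01 0.1 0 0 0 0 0;0.02 0.2 0 0 0 0 0;0.04 0.3 0 0 0 0 0;0.05 0.4 0 0 0 0 0;0.06 0.5 0 0 0 0 0;0.06 0.5 0 0 0 0 0';python3 -m handwheel '0.01 0.1 0 0 0 0 0;0.02 0.2 0 0 0 0 0;0.04 0.3 0 0 0 0 0;0.05 0.4 0 0 0 0 0;0.06 0.5 0 0 0 0 0;0.06 0.5 0 0 0 0 0'; done | grep -E 'pos|force|time'
```

```text
time_s: 6.85
position: [0.4627, -0.0637, 0.0062]
ft_force: [-0.1, -4.7, 2.8]
gripper_force: 60.4
time_s: 7.35
position: [0.4634, -0.0587, 0.0062]
ft_force: [-0.9, -5.1, 1.1]
gripper_force: 60.3
time_s: 7.85
position: [0.4639, -0.0537, 0.0062]
ft_force: [-0.8, -5.6, 1.6]
gripper_force: 60.4
```

```bash
python3 -m handwheel '0.03 0.2 0 0 0 0 0;0.05 0.4 0 0 0 0 0;0.07 0.6 0 0 0 0 0;0.1 0.8 0 0 0 0 0;0.12 1.0 0 0 0 0 0;0.14 1.2 0 0 0 0 0;0.17 1.4 0 0 0 0 0;0.18 1.5 0 0 0 0 0'
```

```text
time_s: 8.52
position: [0.4657, -0.0387, 0.0062]
tool_rot: [[0.118, 0.993, 0.0], [0.993, -0.118, -0.001], [-0.001, 0.0, -1.0]]
ft_force: [-0.4, -6.1, 2.5]
grip_width: 0.0308
gripper_force: 60.3
```

```bash
python3 -m handwheel '0.02 0.13 0 0 0 0 0;0.03 0.26 0 0 0 0 0;0.05 0.4 0 0 0 0 0;0.05 0.4 0 0 0 0 0'
```

```text
time_s: 8.85
position: [0.4662, -0.0346, 0.0062]
tool_rot: [[0.118, 0.993, 0.0], [0.993, -0.118, -0.001], [-0.001, 0.0, -1.0]]
ft_force: [-1.2, -5.4, 2.5]
grip_width: 0.0305
gripper_force: 60.4
```

```bash
python3 -m handwheel '0.02 0.13 0 0 0 0 0;0.03 0.26 0 0 0 0 0;0.05 0.4 0 0 0 0 0;0.05 0.4 0 0 0 0 0'
```

```text
time_s: 9.18
position: [0.4667, -0.0306, 0.0062]
tool_rot: [[0.118, 0.993, 0.0], [0.993, -0.118, -0.001], [-0.001, 0.0, -1.0]]
ft_force: [-0.1, -4.8, 2.7]
grip_width: 0.0307
gripper_force: 60.4
```

```bash
python3 -m handwheel '0.02 0.13 0 0 0 0 0;0.03 0.26 0 0 0 0 0;0.05 0.4 0 0 0 0 0;0.05 0.4 0 0 0 0 0'|grep -E 'pos|ft'
```

```text
position: [0.4672, -0.0266, 0.0062]
ft_force: [-0.3, -4.9, 2.5]
```

```bash
python3 -m handwheel '0.02 0.13 0 0 0 0 0;0.03 0.26 0 0 0 0 0;0.04 0.3 0 0 0 0 0;0.04 0.3 0 0 0 0 0'|grep -E 'pos|ft'
```

```text
position: [0.4676, -0.0241, 0.0062]
ft_force: [-1.9, -8.4, 1.7]
```

```bash
python3 -m handwheel '0.01 0.05 0 0 0 0 0;0.01 0.1 0 0 0 0 0;0.01 0.1 0 0 0 0 0;0.01 0.1 0 0 0 0 0'|grep -E 'pos|ft'
```

```text
position: [0.4677, -0.0234, 0.0062]
ft_force: [-1.7, -9.8, 2.0]
```

```bash
python3 -m handwheel '0.01 0.05 0 0 0 0 0;0.01 0.1 0 0 0 0 0;0.01 0.1 0 0 0 0 0;0.01 0.1 0 0 0 0 0'|grep -E 'pos|ft'
```

```text
position: [0.4679, -0.0226, 0.0062]
ft_force: [-1.9, -11.2, 0.9]
```

```bash
python3 -m handwheel '0.01 0.08 0 0 0 0 0;0.02 0.15 0 0 0 0 0;0.02 0.2 0 0 0 0 0;0.02 0.2 0 0 0 0 0'|grep -E 'pos|ft'
```

```text
position: [0.4682, -0.021, 0.0062]
ft_force: [-1.3, -14.3, 1.3]
```

```bash
python3 -m handwheel '0.01 0.05 0 0 0 0 0;0.01 0.1 0 0 0 0 0;0.01 0.1 0 0 0 0 0;0.01 0.1 0 0 0 0 0'|grep -E 'pos|ft'
```

```text
position: [0.4683, -0.0203, 0.0062]
ft_force: [-3.0, -15.4, 0.9]
```

```bash
python3 -m handwheel '0.01 0.05 0 0 0 0 0;0.01 0.1 0 0 0 0 0;0.02 0.17 0 0 0 0 0;0.02 0.17 0 0 0 0 0'|grep -E 'pos|ft'
```

```text
position: [0.4685, -0.0189, 0.0062]
ft_force: [-2.1, -18.1, 1.8]
```

```bash
python3 -m handwheel '-0.01 -0.05 0 0 0 0 0;-0.01 -0.1 0 0 0 0 0;-0.01 -0.1 0 0 0 0 0'|grep -E 'pos|ft'
```

```text
position: [0.4685, -0.019, 0.0062]
ft_force: [-0.0, -11.2, 1.4]
```

```bash
python3 -m handwheel '-0.01 -0.06 0 0 0 0 0;-0.01 -0.12 0 0 0 0 0;-0.01 -0.12 0 0 0 0 0'|grep -E 'pos|ft'; python3 -m handwheel '0 0 0 0 0 0 0.3;0 0 0 0 0 0 0.6;0 0 0 0 0 0 1;0 0 0 0 0 0 1;0 0 0 0 0 0 1;0 0 0 0 0 0 1;0 0 0 0 0 0 1;0 0 0 0 0 0 1'
```

```text
position: [0.4684, -0.019, 0.0062]
ft_force: [2.5, -3.9, 0.9]
time_s: 12.68
position: [0.468, -0.019, 0.0062]
tool_rot: [[0.118, 0.993, -0.0], [0.993, -0.118, 0.0], [0.0, -0.0, -1.0]]
ft_force: [-0.4, -0.0, 0.2]
grip_width: 0.0851
gripper_force: 0.0
```

```bash
python3 -m handwheel '0 0 1 0 0 0 1;0 0 3 0 0 0 1;0 0 6 0 0 0 1;0 0 9 0 0 0 1;0 -2 12 0 0 0 1;0 -5 14 0 0 0 1;0 -8 14 0 0 0 1;0 -11 14 0 0 0 1'|grep pos;python3 -m handwheel '0 -4 0 0 0 0 1;0 -8 0 0 0 0 1;0 -12 0 0 0 0 1;0 -15 0 0 0 0 1;0 -15 0 0 0 0 1;0 -15 0 0 0 0 1'|grep pos
python3 - <<'E'
from h import *
s=grab('scene','s3.png')
a=cv2.resize(s['color'][115:215,215:365],None,fx=5.2,fy=5.2,interpolation=cv2.INTER_CUBIC); cv2.imwrite('pics/c6.png',a[:,:,::-1])
E
```

```text
position: [0.4683, -0.1304, 0.1477]
position: [0.4676, -0.2801, 0.1457]
```

View pics/c6.png

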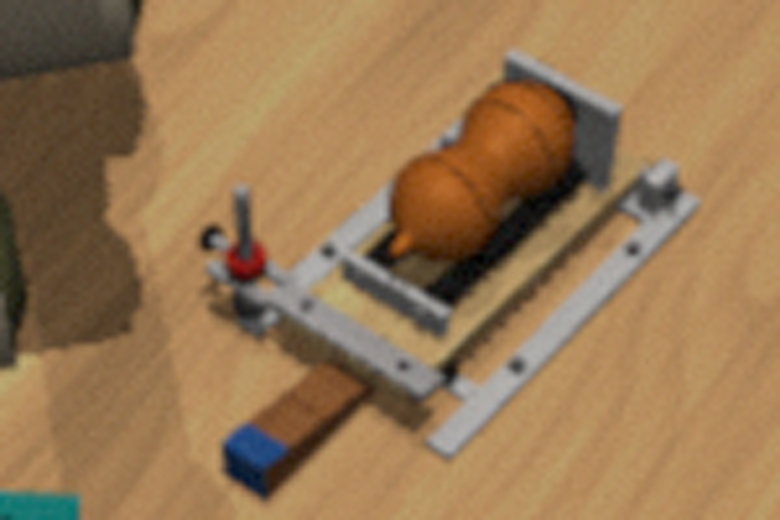

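The picture shows the wedge straight and centred under the bar, with its blue butt near (255,460). The fork is up at the red collar (245,260) and the gourd is on its rollers, so I am handing in.

```bash
python3 -c "
from rig import env
print(env.close_job())"
```

```text
the job is handed in; nothing more can be done
None
```

I handed the job in (no verdict came back): the wedge is centred under the bar, eased to about 18 N and let go, with the bed up against the red collar, the gourd still on its rollers and the arm clear.

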